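# Unlock the takings box and hold the key turned

## Robot

A 6-joint arm with a two-finger parallel gripper is mounted at the origin on a cart in front of the work surface, level with it; the furniture and walls round the work are solid. World frame = base frame: x ahead of the robot, y to its left, z up, the work surface at z = 0. Lengths are in mm, angles in rad, forces in N, time in s.
With the tool pointing down it reaches from about 275 to 825 mm from the base axis. Payload 5.2 kg.
Tool frame: the origin (TCP) lies at the very end of the fingers, on their centre line; the grasp point (between the pads) lies 19 mm behind it; z points along the fingers, y is the direction in which the jaws open and shut (so a half turn about z gives the same grasp; the last joint's range is limited). The gripper opens to 93 mm and grips with 3 to 60 N. Pads are 15 mm wide; open, the fingers measure 128 mm over their backs; the gripper's body (75 mm by 188 mm) begins 65 mm behind the grasp point.
Start: joints at [0.995, 0.259, 1.535, -0, 1.348, -0.203], TCP at [200.302, 512.234, 218.653] pointing down, gripper open.
Joint ranges: [-3.14, 3.14], [-0.91, 2.08], [0.19, 2.58], [-1.22, 4.36], [0.22, 2.71], [-3.12, 3.12]. Speed limits (rad/s): [2.57, 2.57, 3.14, 3.14, 3.14, 3.14].

## Interface

Orientations are given as [roll, pitch, yaw] about the fixed x, y, z axes, in that order (R = Rz(yaw) Ry(pitch) Rx(roll)).
In Python, from bench import robot gives the robot as it stands. The module is installed in compiled form; this text tells all that it offers. Calls block until the motion is done:
- robot.move_ptp(position, orientation): joint-space move of the TCP to a pose.
- robot.move_linear(position, ori=None, speed=150, f_stop=None): straight line of the TCP; ori=None keeps the orientation; speed is the mean speed in mm/s. With f_stop (N) it stops when the force on the tool has changed by that much, and returns True; else False.
- robot.move_j(angles): joint-space move.
- robot.move_gripper(opening): opening from 0.0 (shut) to 1.0 (fully open); the grip force is fixed at half the most; returns when the fingers have stopped.
- robot.sleep(seconds).
- robot.inverse_kinematics(position, orientation): joint angles nearest the present ones, or None.
- robot.get_image(name): name is "scene" or "top" or "wrist"; returns a dict with "img" (480x640x3 uint8, blue, green, red), "fovy" (degrees; the focal length in pixels is half the picture's height over the tangent of half this angle, whatever the lens; pixels are square), "cx", "cy" (the principal point, pixels), "eye" and "orientation" of the camera in the world. Camera axes: x right, y down, z forward; pixel columns grow to the right and rows downward; lengths in mm; the calibration is good to about 2 mm. A picture is of the moment at which its call begins. There is no depth.
A pose or a line that the arm cannot do raises robot.MotionError and nothing moves.
- robot.hand_in(): hands the job in, once; it reports no verdict.
Readings, each from a call of its own:
- robot.current_t(): time.
- robot.current_qpos(): joint angles.
- robot.current_joint_vel(): joint speeds.
- robot.current_joint_efforts(): joint torques, N m.
- robot.current_tcp_pos(): TCP position.
- robot.current_eef_rot(): TCP orientation.
- robot.current_contact_force(): force on the tool from outside, world axes, zero at the start.
- robot.current_ft_torque(): the same for the moment, N m.
- robot.current_gripper_width(): opening from 0.0 (shut) to 1.0 (fully open).
Only numpy, scipy, OpenCV 4.12 (cv2) and the standard library are available. Lean on these libraries where they do the work, as an engineer would, in place of code of your own. Each camera call takes 0.05 s, during which the arm holds its last target.

## Task

Unlock the steel takings box for me: slide the sprung dust shutter off its keyhole by its little knob, right out to its stop where it stays open, then take the round-headed key from the wooden block, push it fully home past the sticky pins (wiggle it if it catches) and turn it a quarter turn clockwise to its stop. The lock springs back if the key is let go, so finish with the key still gripped and held turned, while I lift the lid; leave the T-handled key in its block and do not knock the other things about.

Things in the scene. Friction and masses are not known exactly. Their poses are not given: they have to be found in the camera images.
- keyhole (a point): Centre of the key slot, at the top face of the lock plate (98 mm above the counter) on the front deck of a fixed grey steel cash box, 200 x 264 x 103 mm. x runs along the slot to the box's rear, y to its left, z up. Slot 21.4 mm (x) by 6.4 mm (y), chamfer 1.5 mm. The 4 mm plate is fixed; the slot goes on in the plug below, where sticky side pins catch the bit 12 mm down: 10 to 17 N of push.
- shutter_knob (a point): Middle of the upright knob (12 mm along the keyhole's x, 9 along its y, from 3.5 to 23.5 mm over the lock plate) of the sliding dust shutter, axes as the keyhole's. Closed, it is 22 mm to the -y side of the keyhole and the 30 mm wide shutter plate covers the slot. Two guide rails 5 mm high run along y at x = +-17.5 mm.
- shutter (a joint): Travel of the dust shutter, m: 0 closed; opens along -y of the keyhole frame to its stop at 0.024. A spring pulls it shut with 1 to 2 N; from 0.009 on a ball catch adds to the pull needed (about 7 N in all), snaps over at 0.019 and then keeps the shutter open by itself, at 0.0225 to 0.024.
- lock_plug (a joint): Turn of the lock's plug, rad: 0 at rest (key goes in and out), grows clockwise seen from above to its stop at 1.5. A spring (0.02 N m at 0, 0.11 at the stop) turns it back. It turns only with the key home; once turned, the bit is caught under the lock plate. It draws a brass bolt out of the lid.
- key_bow (a point): Centre of the round ring head (34 mm across, 8 thick) of the steel key for the box, 75 mm long, 50 g, standing head up in the block. x: across the head and the bit; y: the head's thickness (grip across it); z: up the shank. Bit 20 mm (x) by 5 (y) by 18 long with wedge nose, half a turn about z is the same. A 14 mm collar 34 mm below this point rests on the lock plate when home.
- key_tip (a point): End of the key's bit, 58 mm below the head's centre, same axes as key_bow. Home in the lock it is 24 mm below the keyhole point.
- t_key: The other key: a steel T handle (48 mm bar, 10 mm thick) on a 6 mm shank, 63 mm high. Origin at its lower end, z up. It stays in the block.
- block_top (a point): Centre of the top face of the wooden key block (56 x 130 x 50 mm on a 70 x 144 mm foot, fixed). The two keys stand 32 mm either side of it along its y, heads in line along y, in slots 22 mm along y and 7 mm along x; a key's tip stands 24 mm below the top, and its head's centre 34 mm above it.
- salt_mill: Bystander: turned wooden mill, 56 mm wide, 165 mm high, origin at its foot.
- beans_jar: Bystander: clip-top glass jar of beans, 78 mm wide, 122 mm high, origin at its foot.
- garlic: Bystander: garlic bulb, 60 mm, origin at its underside.
- salt_cellar: Bystander: stone salt cellar with wooden lid, 92 mm wide, 76 mm high, origin at its foot.

How it is judged:
By the outcome, as a careful person would: the job done as asked, in the order asked, and still so for the second after the job is handed in, while the arm keeps its last pose, push and grip.
It also fails if it takes over 67 s, if anything falls off the work surface, if the arm or the gripper's body presses on something with over 40 N, if the wrist force passes 120 N, or if a joint passes its speed limit or range.

## Working session

There is one attempt and no reset: what is moved stays moved. The work goes in short steps, each a Python script; the robot and the scene stay as the last script left them, time stands still between calls to the robot, and variables do not carry over. Pictures are saved under pics/ and viewed, and the job is handed in when it is done.

```bash
mkdir -p pics; ls
python3 - <<'E'
from bench import robot
import cv2
for n in ("scene","top","wrist"):
    d=robot.get_image(n); cv2.imwrite(f"pics/{n}0.png",d["img"])
    print(n,{k:v for k,v in d.items() if k!="img"})
print(robot.current_t(),robot.current_eef_rot(),robot.current_tcp_pos(),robot.current_contact_force())
E
```

```text
pics
scene {'fovy': 51.05586163306466, 'cx': 320.33135580775695, 'cy': 239.30378658970366, 'eye': array([-126.15590095, -486.73187631,  868.30961229]), 'orientation': array([-2.29483969, -0.00524635, -0.93127271])}
top {'fovy': 55.84191829776903, 'cx': 323.6226022909716, 'cy': 234.31803205969416, 'eye': array([ 311.86059473,   18.54157514, 1382.07886848]), 'orientation': array([-2.96188908e+00,  1.29131179e-04, -1.54647004e+00])}
wrist {'fovy': 67.34723052360036, 'cx': 319.8551450407579, 'cy': 243.36617732018212, 'eye': array([130.94260178, 540.52483239, 384.31060344]), 'orientation': array([2.86975460e+00, 1.34650640e-03, 1.19749501e+00])}
0.15 [-3.14028547e+00 -2.76854389e-04  2.76881504e+00] [200.07552574 511.90034119 218.03322033] [-0.28489828 -0.03937281  0.47331589]
```

View pics/scene0.png

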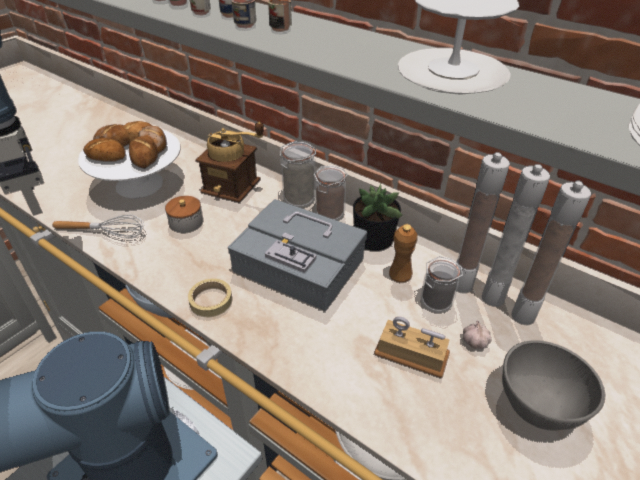

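View pics/top0.png

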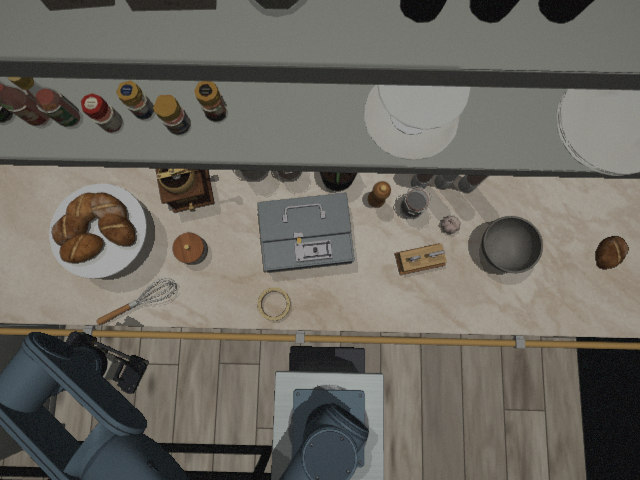

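View pics/wrist0.png

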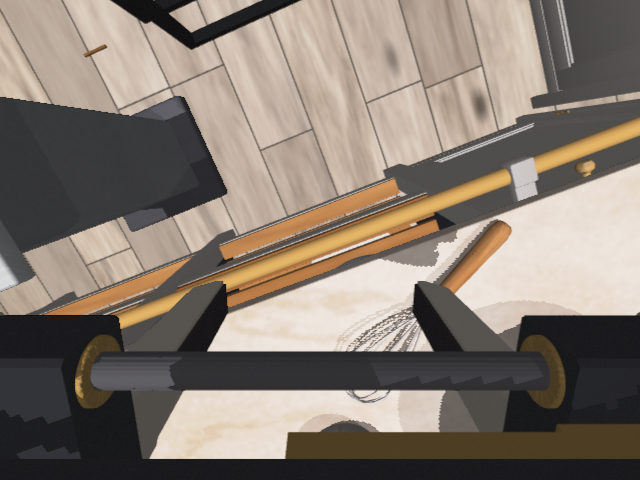

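```bash
cat > h.py <<'E'
import numpy as np, cv2
from scipy.spatial.transform import Rotation as R
from bench import robot
def cam(n,save=None):
    d=robot.get_image(n)
    d["R"]=R.from_euler('xyz',d["orientation"]).as_matrix()
    d["f"]=240/np.tan(np.radians(d["fovy"])/2)
    if save: cv2.imwrite(f"pics/{save}.png",d["img"])
    return d
def proj(d,p):
    c=d["R"].T@(np.asarray(p,float)-d["eye"])
    return np.array([d["cx"]+d["f"]*c[0]/c[2],d["cy"]+d["f"]*c[1]/c[2]])
def ray(d,uv,z):
    v=d["R"]@np.array([(uv[0]-d["cx"])/d["f"],(uv[1]-d["cy"])/d["f"],1])
    return d["eye"]+v*(z-d["eye"][2])/v[2]
def tri(obs):
    # obs: list of (d,uv): least squares
    A=np.zeros((3,3));b=np.zeros(3)
    for d,uv in obs:
        v=d["R"]@np.array([(uv[0]-d["cx"])/d["f"],(uv[1]-d["cy"])/d["f"],1]);v/=np.linalg.norm(v)
        P=np.eye(3)-np.outer(v,v);A+=P;b+=P@d["eye"]
    return np.linalg.solve(A,b)
E
python3 - <<'E'
from h import *
t=cam("top");s=cam("scene");w=cam("wrist")
print("tcp in wrist",proj(w,robot.current_tcp_pos()))
cv2.imwrite("pics/top_z.png",np.hstack([cv2.resize(t["img"][185:280,250:360],None,fx=4,fy=4,interpolation=2)[:,:440],cv2.resize(t["img"][235:280,385:455],None,fx=5,fy=8.44,interpolation=2)[:380]]))
cv2.imwrite("pics/scene_z1.png",cv2.resize(s["img"][195:310,220:370],None,fx=5,fy=5,interpolation=2))
cv2.imwrite("pics/scene_z2.png",cv2.resize(s["img"][300:380,360:500],None,fx=5,fy=5,interpolation=2))
E
```

```text
tcp in wrist [317.39881733 298.11361658]
```

View pics/top_z.png

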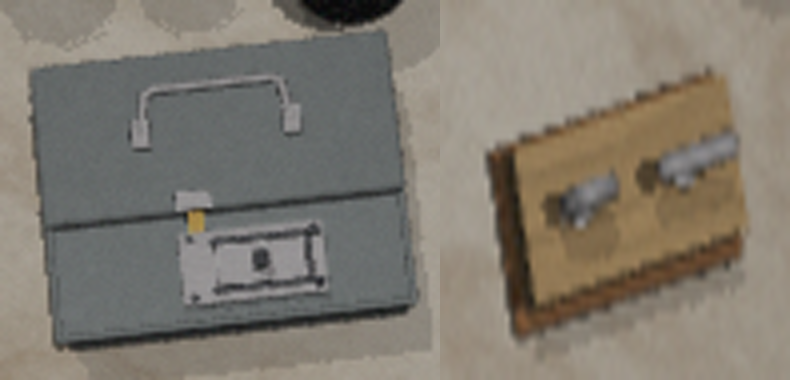

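View pics/scene_z1.png

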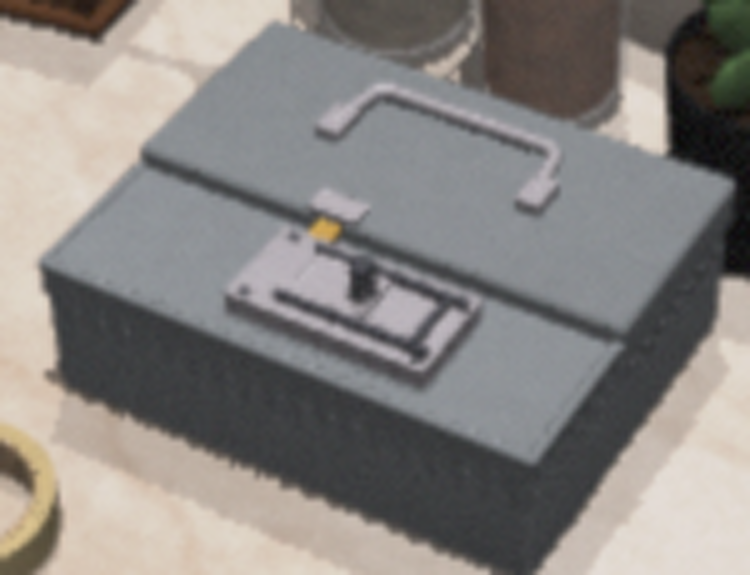

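View pics/scene_z2.png

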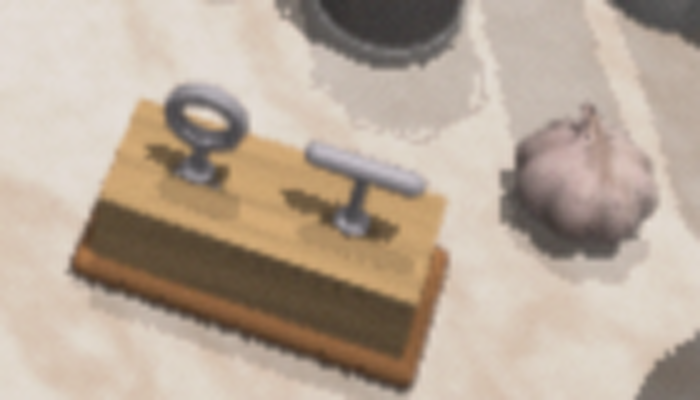

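Run:
```python
from h import *
t=cam("top");s=cam("scene")
tp=lambda x,y:(250+x/4,185+y/4)
tb=lambda x,y:(385+(x-440)/5,235+y/8.44)
s1=lambda x,y:(220+x/5,195+y/5)
s2=lambda x,y:(360+x/5,300+y/5)
np.set_printoptions(precision=1,suppress=True)
print("knob",ray(t,tp(262,256),121.5),ray(s,s1(362,280),111.5),tri([(t,tp(262,256)),(s,s1(362,278))]))
a,b=ray(t,tp(45,228),100),ray(t,tp(402,188),100);print("seam",a,b,np.linalg.norm(a-b),np.degrees(np.arctan2(*(a-b)[1::-1])))
a,b=ray(t,tp(30,70),103),ray(t,tp(385,32),103);print("rear",a,b,np.linalg.norm(a-b))
a,b=ray(s,s1(143,152),103),ray(s,s1(625,340),103);print("seam s",a,b,np.linalg.norm(a-b),np.degrees(np.arctan2(*(a-b)[1::-1])))
print("key",ray(t,tb(585,195),98),ray(s,s2(207,118),84),tri([(t,tb(585,195)),(s,s2(207,118))]))
print("T",ray(t,tb(700,158),86),ray(s,s2(365,165),84))
c=[(515,148),(722,72),(745,230),(535,305)]
print("block", [ray(t,tb(*p),50) for p in c])
c=[(140,100),(445,198),(415,305),(93,205)]
print("block s", [ray(s,s2(*p),50) for p in c])
```

```text
knob [498.3  46.1 121.5] [494.4  47.  111.5] [498.5  47.8 109.6]
seam [518.  202.7 100. ] [553.4 -52.8 100. ] 257.9753358130761 97.88746446906286
rear [633.5 218.9 103. ] [668.3 -38.7 103. ] 259.88439870117094
seam s [508.3 192.1 103. ] [540.4 -63.1 103. ] 257.1837495118953 97.17031975205947
key [ 482.3 -235.2   98. ] [ 482.3 -239.6   84. ] [ 484.6 -238.6   80.9]
T [ 498.3 -304.1   86. ] [ 498.9 -300.6   84. ]
block [array([ 504.3, -203.3,   50. ]), array([ 534.4, -326.8,   50. ]), array([ 478.7, -339.1,   50. ]), array([ 449.3, -214.8,   50. ])]
block s [array([ 500.2, -201.8,   50. ]), array([ 530.4, -325.9,   50. ]), array([ 476.7, -339.2,   50. ]), array([ 442.5, -214.5,   50. ])]
```

Run:
```python
from h import *
t=cam("top");np.set_printoptions(precision=1,suppress=True)
print("grinder",ray(t,(185,180),150),ray(t,(185,212),30),"bread",ray(t,(98,230),150),"pot",ray(t,(190,247),60))
for p,y in [((498,47,230),187.6),((500,68,113),187.6),((500,68,113),101.6),((482,-237,65),103.6)]:
    q=robot.inverse_kinematics(p,[np.pi,0,np.radians(y)]);print(q)
```

```text
grinder [682.1 419.7 150. ] [616.5 450.7  30. ] bread [532.6 649.2 150. ] pot [504.3 418.   60. ]
[-0.1  0.2  1.6  0.   1.3 -1.8]
[-0.1  0.3  1.8  0.   1.1 -1.8]
[-0.1  0.3  1.8  0.   1.1 -0.3]
[-0.7  0.4  1.8  0.   1.  -0.9]
```

Run:
```python
from h import *
np.set_printoptions(precision=2,suppress=True)
t0=robot.current_t()
robot.move_ptp([485,50,215],[np.pi,0,np.radians(187.6)])
print(robot.current_t()-t0,robot.current_t(),robot.current_tcp_pos(),robot.current_eef_rot())
w=cam("wrist","w1"); np.save("w1.npy",w,allow_pickle=True)
print(proj(w,robot.current_tcp_pos()),w["eye"],w["orientation"])
```

```text
1.9583000000000002 2.4083 [484.93  50.62 215.04] [ 3.14  0.   -3.01]
[317.53 296.79] [411.23  42.03 381.41] [ 2.87 -0.    1.7 ]
```

View pics/w1.png

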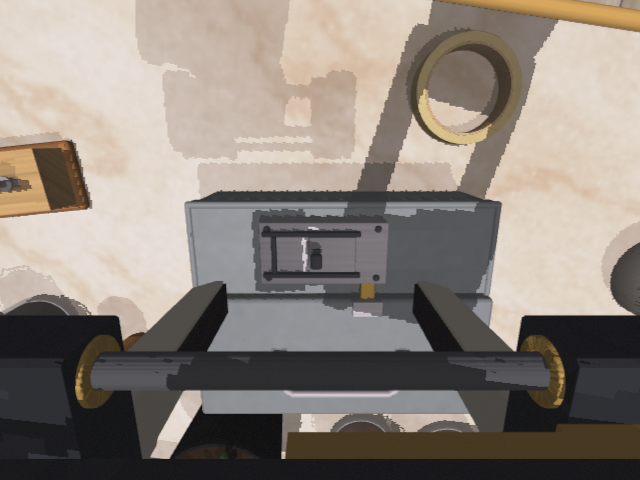

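Run:
```python
import cv2
i=cv2.imread("pics/w1.png")[205:300,245:400]
cv2.imwrite("pics/w1z.png",cv2.resize(i,None,fx=5,fy=5,interpolation=2))
```

```text
(no output)
```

View pics/w1z.png

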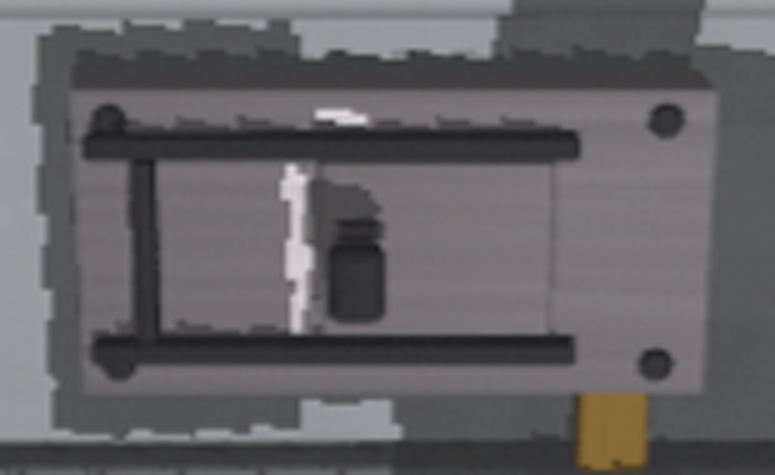

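Run:
```python
from h import *
np.set_printoptions(precision=1,suppress=True)
w=np.load("w1.npy",allow_pickle=True).item()
g=lambda x,y:(245+x/5,205+y/5)
k=ray(w,g(356,283),121.5);print("knob",k)
kb=ray(w,g(357,225),103);print("knob base approx front",kb)
for a,b in [((83,145),(580,145)),((92,350),(575,350))]:
    A,B=ray(w,g(*a),103),ray(w,g(*b),103);d=B-A;print("rail",A,B,np.linalg.norm(d),np.degrees(np.arctan2(d[1],d[0]))-90)
for c in [(72,90),(717,90),(705,393),(85,393)]: print("plate",ray(w,g(*c),98))
for c in [(185,200),(500,205),(187,292)]: print("deck",ray(w,c,94))
print("block",ray(w,(75,140),50),ray(w,(82,208),50))
```

```text
knob [497.8  50.9 121.5]
knob base approx front [494.2  50.4 103. ]
rail [486.8   5.4 103. ] [476.3  83.9 103. ] 79.18751131047347 7.598921774695057
rail [521.2  10.  103. ] [510.7  88.7 103. ] 79.46483469740407 7.596179292982768
plate [479.3   2.2  98. ]
plate [465.5 105.   98. ]
plate [517.2 112.6  98. ]
plate [531.    8.9  98. ]
deck [469.3 -59.1  94. ]
deck [439.9 192.2  94. ]
deck [549.  -54.8  94. ]
block [ 437.5 -172.7   50. ] [ 498.4 -169.3   50. ]
```

```bash
cat >> h.py <<'E'
YB=np.radians(7.6); XD=np.array([np.cos(YB),np.sin(YB),0]); YD=np.array([-np.sin(YB),np.cos(YB),0])
KNOB=np.array([498.0,51.0,0]); KEYH=KNOB+22*YD
O1=[np.pi,0,np.radians(187.6)]
def st(m=""):
    print(m,"t",round(robot.current_t(),2),"p",np.round(robot.current_tcp_pos(),1),"yaw",round(np.degrees(robot.current_eef_rot()[2]),1),"F",np.round(robot.current_contact_force(),1),"T",np.round(robot.current_ft_torque(),2),"w",round(robot.current_gripper_width(),3))
E
python3 - <<'E'
from h import *
robot.move_gripper(0.45)
robot.move_ptp(KNOB+[0,0,150],O1);st()
print(robot.move_linear(KNOB+[0,0,106],speed=60,f_stop=8));st("down")
robot.move_gripper(0.0);st("grip")
w=cam("wrist","w2")
p=np.array(robot.current_tcp_pos())
print(robot.move_linear(p-26*YD,speed=25,f_stop=18));st("pulled")
q=np.array(robot.current_tcp_pos());print((q-p)@YD)
cam("wrist","w3")
E
```

```text
t 3.79 p [497.1  51.1 149.5] yaw -172.4 F [ 0.3  0.6 -0.3] T [0.1  0.   0.04] w 0.453
False
down t 4.67 p [498.2  51.  106.1] yaw -172.4 F [ 0.6  0.2 -0.4] T [0.04 0.01 0.03] w 0.446
grip t 5.3 p [498.3  49.4 106.2] yaw -172.4 F [ 0.3 -5.4  0.8] T [-1.04  0.05 -0.03] w 0.094
True
pulled t 6.05 p [500.   37.  106.2] yaw -172.5 F [-0.2  2.9  5.5] T [0.26 0.01 0.07] w 0.087
-12.43237527877416
```

View pics/w3.png

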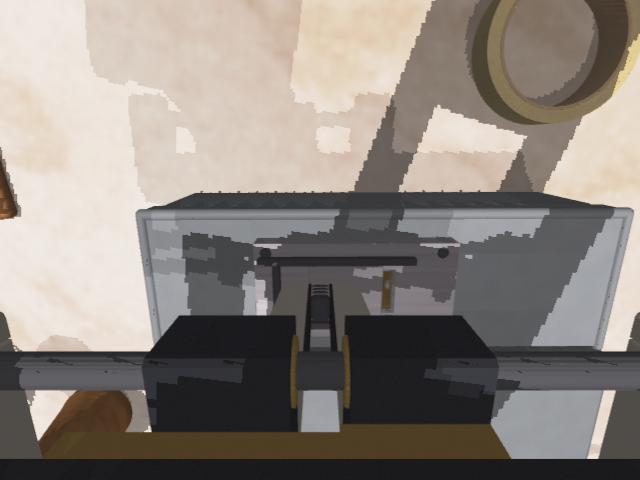

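Run:
```python
from h import *
st()
p=np.array(robot.current_tcp_pos())
for i in range(8):
    r=robot.move_linear(p-2.0*(i+1)*YD,speed=20,f_stop=30)
    q=np.array(robot.current_tcp_pos());st(f"{r} {(q-KNOB)@YD:.1f}")
    if r: break
cam("wrist","w4")
```

```text
t 6.1 p [500.   37.1 106.2] yaw -172.5 F [-0.5  1.6  4.2] T [0.18 0.02 0.03] w 0.093
False -15.0 t 6.38 p [500.   36.1 106.2] yaw -172.5 F [-0.8  5.   4.2] T [ 0.84  0.05 -0.06] w 0.094
False -16.9 t 6.63 p [500.4  34.3 106.2] yaw -172.4 F [-0.3  5.2  2.7] T [0.98 0.   0.01] w 0.094
False -19.7 t 6.88 p [500.7  31.4 106.4] yaw -172.4 F [-1.3  1.5  5.5] T [0.22 0.16 0.04] w 0.094
False -23.0 t 7.13 p [501.2  28.2 106.4] yaw -172.4 F [-0.7 -2.8  6. ] T [-0.44  0.16 -0.01] w 0.095
False -24.4 t 7.38 p [501.4  26.9 106.3] yaw -172.5 F [-1.   1.5  4.3] T [0.14 0.14 0.01] w 0.092
False -25.8 t 7.63 p [501.5  25.4 106.2] yaw -172.5 F [-1.3  3.3  5.9] T [0.46 0.2  0.01] w 0.094
False -25.9 t 7.88 p [501.5  25.3 106.2] yaw -172.5 F [-2.  10.1  6.2] T [1.72 0.17 0.03] w 0.097
False -26.0 t 8.13 p [501.5  25.3 106.1] yaw -172.5 F [-1.7 16.5  7.3] T [2.9  0.16 0.03] w 0.093
```

View pics/w4.png

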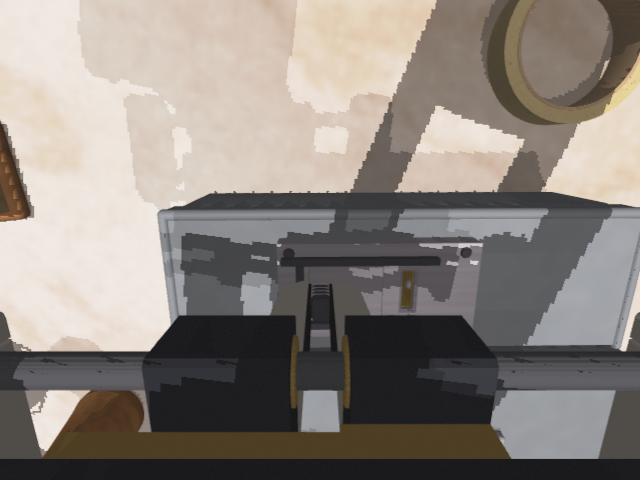

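Run:
```python
from h import *
p=np.array(robot.current_tcp_pos())
robot.move_linear(p+0.5*YD,speed=20)
robot.move_gripper(0.45);st("rel")
robot.move_linear([p[0],p[1],160],speed=150)
robot.move_ptp(KEYH+[-5,0,175],O1);st()
w=cam("wrist","w5");np.save("w5.npy",w,allow_pickle=True)
cv2.imwrite("pics/w5z.png",cv2.resize(w["img"][190:300,220:380],None,fx=5,fy=5,interpolation=2))
```

```text
rel t 9.29 p [501.5  25.7 106.1] yaw -172.4 F [ 0.3  0.5 -0. ] T [-0.02  0.05  0.02] w 0.447
 t 10.12 p [489.2  73.7 174. ] yaw -172.3 F [ 0.4 -0.6 -1.2] T [ 0.04 -0.    0.06] w 0.445
```

View pics/w5.png

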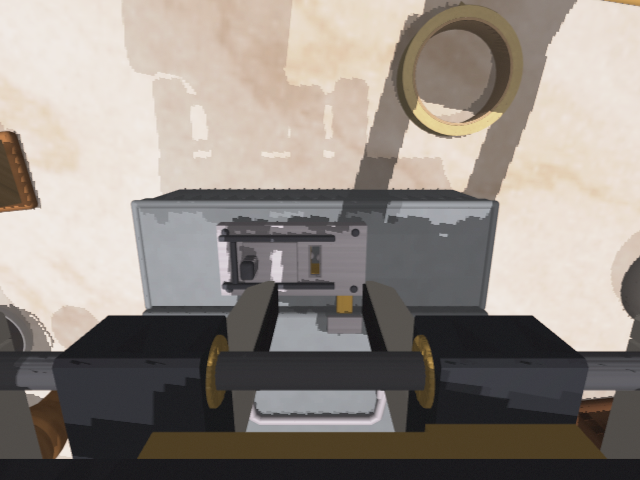

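View pics/w5z.png

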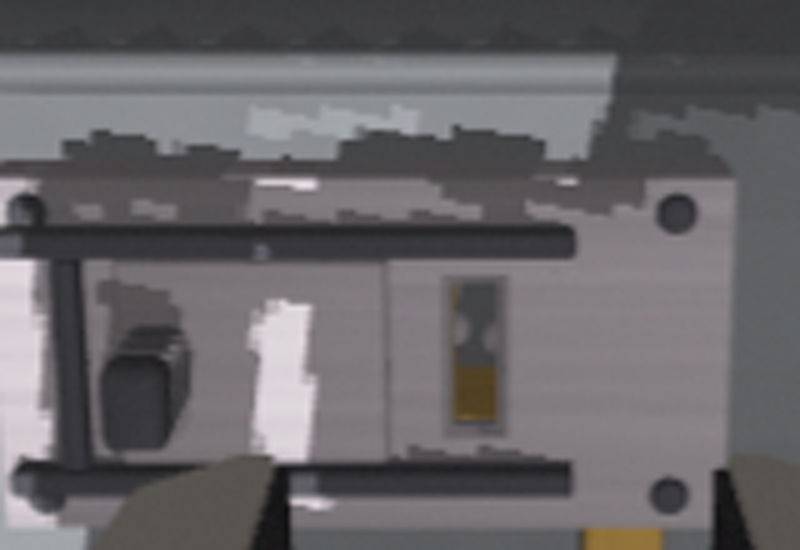

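Run:
```python
from h import *
np.set_printoptions(precision=1,suppress=True)
w=np.load("w5.npy",allow_pickle=True).item()
g=lambda x,y:(220+x/5,190+y/5)
h=ray(w,g(475,356),98);print("hole",h)
k=ray(w,g(135,402),121.5);print("knob",k,(h-k)@YD,(h-k)@XD)
for a,b in [((20,242),(575,242)),((20,478),(572,478))]:
    A,B=ray(w,g(*a),103),ray(w,g(*b),103);d=B-A;print("rail",A,B,np.degrees(np.arctan2(d[1],d[0]))-90)
for y in (277,437): print(ray(w,g(475,y),98))
print("tcp proj",proj(w,robot.current_tcp_pos()))
```

```text
hole [495.9  72.5  98. ]
knob [500.2  29.2 121.5] 43.51279730840573 1.4817274012773913
rail [486.3   8.7 103. ] [476.2  83.7 103. ] 7.695233328729401
rail [520.9  10.9 103. ] [510.4  88.3 103. ] 7.692731736402877
[484.4  71.   98. ]
[508.   74.1  98. ]
tcp proj [315.8 296.8]
```

Run:
```python
from h import *
O2=[np.pi,0,np.radians(103.6)]
robot.move_linear(np.array(robot.current_tcp_pos())+[0,0,40],speed=200)
robot.move_ptp([482,-236,185],O2);st()
w=cam("wrist","w6");np.save("w6.npy",w,allow_pickle=True)
u,v=proj(w,[482,-237,90]).astype(int);print(u,v)
cv2.imwrite("pics/w6z.png",cv2.resize(w["img"][max(v-70,0):v+70,u-100:u+100],None,fx=4,fy=4,interpolation=2));print(u-100,v-70)
```

```text
t 11.7 p [ 481.8 -235.1  184.4] yaw 103.7 F [-0.3  0.9 -0.6] T [-0.06  0.02  0.02] w 0.451
318 249
218 179
```

View pics/w6.png

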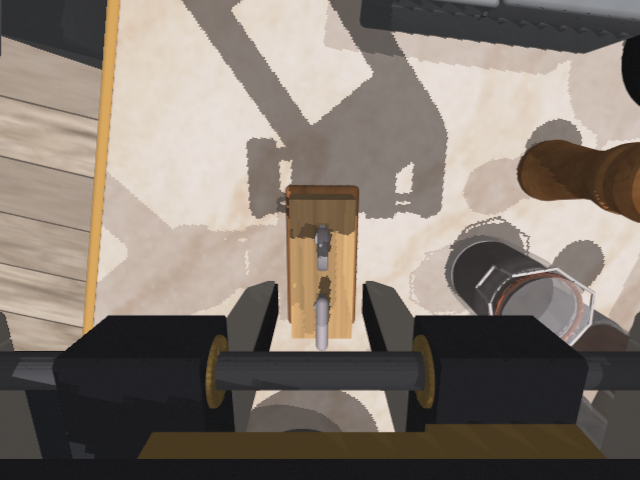

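View pics/w6z.png

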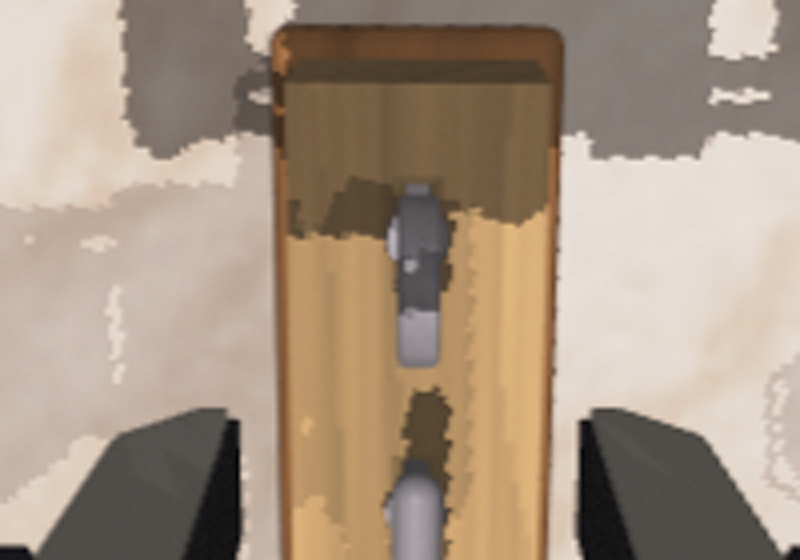

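Run:
```python
from h import *
np.set_printoptions(precision=1,suppress=True)
w=np.load("w6.npy",allow_pickle=True).item()
g=lambda x,y:(218+x/4,179+y/4)
e=ray(w,g(417,82),50);print("end",e)
l=[ray(w,g(*c),50) for c in [(287,82),(548,82)]];d=l[1]-l[0];print(l,np.linalg.norm(d),np.degrees(np.arctan2(d[1],d[0])))
B=np.radians(13.6)
for b in (12.6,13.6,14.6):
    b=np.radians(b); yd=np.array([-np.sin(b),np.cos(b),0]); print("key",e-33*yd, "proj end check",proj(w,e-33*yd+[0,0,51]), proj(w,e-33*yd-17*yd+[0,0,34]),proj(w,e-33*yd+17*yd+[0,0,34]),proj(w,e-97*yd+[0,0,36]))
print("T",ray(w,(322.5,325),87))
```

```text
end [ 477.1 -205.1   50. ]
[array([ 450.6, -211.6,   50. ]), array([ 503.8, -198.6,   50. ])] 54.714925544937635 13.660541528820671
key [ 484.3 -237.3   50. ] proj end check [321.8 255.3] [321.2 269.5] [322.1 227.2] [320.1 324.8]
key [ 484.9 -237.2   50. ] proj end check [322.6 255.3] [322.3 269.5] [322.5 227.2] [322.2 324.8]
key [ 485.4 -237.1   50. ] proj end check [323.4 255.3] [323.5 269.5] [322.8 227.2] [324.3 324.8]
T [ 500.1 -299.    87. ]
```

Run:
```python
from h import *
O2=[np.pi,0,np.radians(103.6)]
K=np.array([483.4,-237.4,0])
robot.move_linear(K+[0,0,110],O2,speed=150);st()
print(robot.move_linear(K+[0,0,65],speed=60,f_stop=8));st("down")
robot.move_gripper(0.0);st("grip")
w=cam("wrist","w7");np.save("w7.npy",w,allow_pickle=True)
```

```text
t 12.4 p [ 484.  -237.2  110.6] yaw 103.7 F [ 0.9 -0.3 -0.3] T [-0.04  0.05 -0.05] w 0.446
False
down t 13.3 p [ 483.6 -237.5   65.2] yaw 103.6 F [-0.3  0.2  0.5] T [-0.07  0.05 -0.02] w 0.455
grip t 13.93 p [ 483.5 -237.4   65.1] yaw 103.6 F [-1.1 -0.4  1. ] T [-0.01  0.03  0.  ] w 0.078
```

View pics/w7.png

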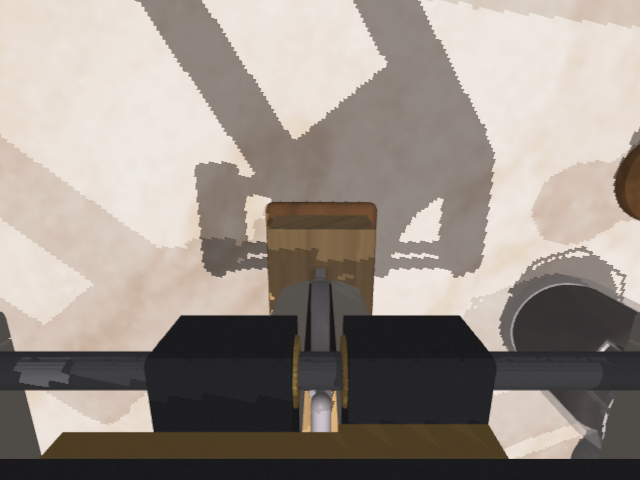

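Run:
```python
from h import *
p=np.array(robot.current_tcp_pos())
robot.move_linear(p+[0,0,30],speed=60);st()
robot.move_linear(p+[0,0,115],speed=150);st()
robot.move_ptp([495.6,71.0,162],O1);st()
w=cam("wrist","w8");np.save("w8.npy",w,allow_pickle=True)
s=cam("scene","s8")
cv2.imwrite("pics/s8z.png",cv2.resize(s["img"][195:310,220:370],None,fx=5,fy=5,interpolation=2))
cv2.imwrite("pics/w8z.png",cv2.resize(w["img"][190:320,220:380],None,fx=4.5,fy=4.5,interpolation=2))
```

```text
t 14.63 p [ 483.4 -237.4   95.3] yaw 103.6 F [ 0.4 -0.6 -0.3] T [-0.07  0.1   0.01] w 0.085
 t 15.35 p [ 482.9 -237.   179.2] yaw 103.6 F [-0.7  0.4 -0.8] T [-0.08  0.08 -0.04] w 0.083
 t 16.53 p [495.7  70.4 161.6] yaw -172.5 F [ 0.1 -0.6  0.5] T [-0.01 -0.02  0.01] w 0.087
```

View pics/w8z.png

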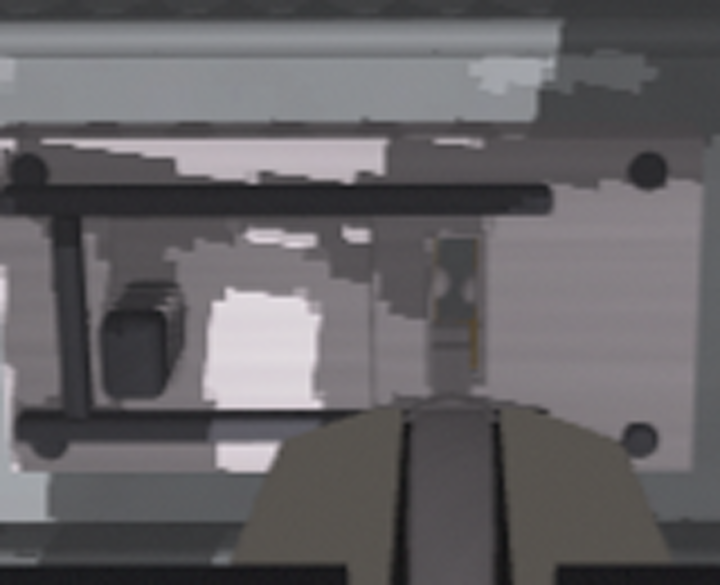

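View pics/s8z.png

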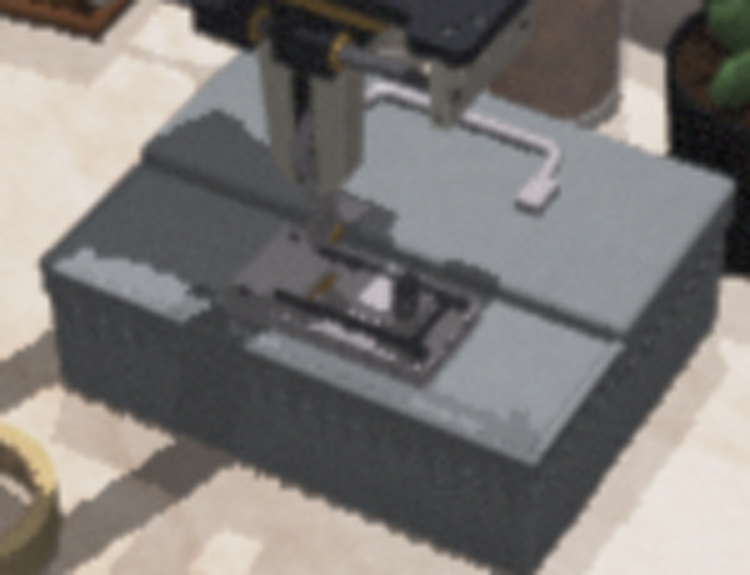

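Run:
```python
from h import *
np.set_printoptions(precision=1,suppress=True)
w=np.load("w8.npy",allow_pickle=True).item()
cv2.imwrite("pics/w8y.png",cv2.resize(w["img"][235:285,295:345],None,fx=12,fy=12,interpolation=2))
T=np.array([495.7,70.4,0])
z=lambda p:(p-[295,235])*12
for nm,dx,dy,zz in [("tip near",-10,0,122.6),("tip near R",-10,2.5,122.6),("tip near L",-10,-2.5,122.6),("bit top near",-10,0,140.6),("tip far",10,0,122.6),("collar near",-7,0,146)]:
    print(nm,z(proj(w,T+dx*XD+dy*YD+[0,0,zz])))
g=lambda x,y:(220+x/4.5,190+y/4.5)
print("slot top edge",ray(w,g(456,232),98),"L",ray(w,g(430,300),98),"R",ray(w,g(484,300),98))
```

```text
tip near [273.1 232.6]
tip near R [323.3 232.5]
tip near L [222.9 232.7]
bit top near [270.8 349.8]
tip far [274.6 607.1]
collar near [270.3 452.5]
slot top edge [484.3  71.1  98. ] L [495.2  68.7  98. ] R [494.1  76.6  98. ]
```

View pics/w8y.png

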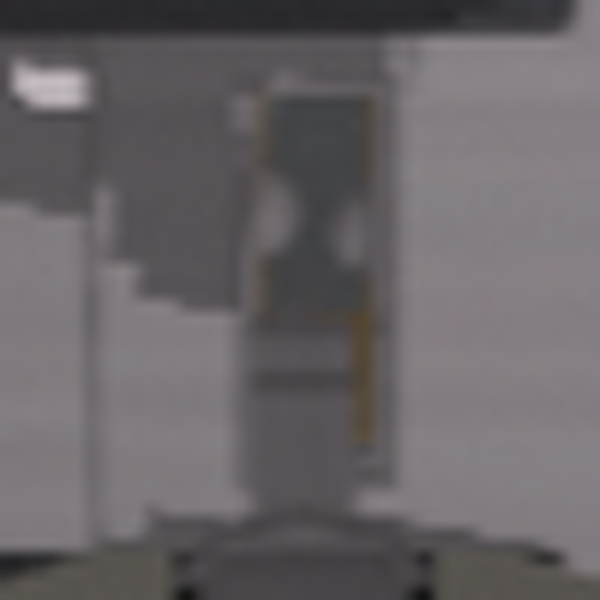

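Run:
```python
from h import *
np.set_printoptions(precision=1,suppress=True)
b=np.radians(13.6);tx=np.array([-np.sin(b),np.cos(b),0])
w7=np.load("w7.npy",allow_pickle=True).item();w8=np.load("w8.npy",allow_pickle=True).item()
K=np.array([483.5,-237.4,0]);T=np.array([495.7,70.4,0])
c=[]
for w,P,x,z0 in [(w7,K,tx,65.1),(w8,T,-XD,161.6)]:
    for nm,dx,dz in [("ring near mid",17,19),("ring top",0,36),("collar near bottom",7,-19),("collar near top",7,-15),("ring bottom",0,2),("tcp",0,0)]:
        print(nm,proj(w,P+dx*x+[0,0,z0+dz]))
    c.append(cv2.resize(w["img"][235:335,280:360],None,fx=5,fy=5,interpolation=2))
cv2.imwrite("pics/c78.png",np.hstack(c))
```

```text
ring near mid [318.8 282.3]
ring top [318.8 337.1]
collar near bottom [319.  273.5]
collar near top [319.  276.1]
ring bottom [319.  301.5]
tcp [319.  299.8]
ring near mid [316.9 278.6]
ring top [316.8 333.3]
collar near bottom [317.6 270.5]
collar near top [317.5 273.1]
ring bottom [317.4 298.4]
tcp [317.4 296.7]
```

View pics/c78.png

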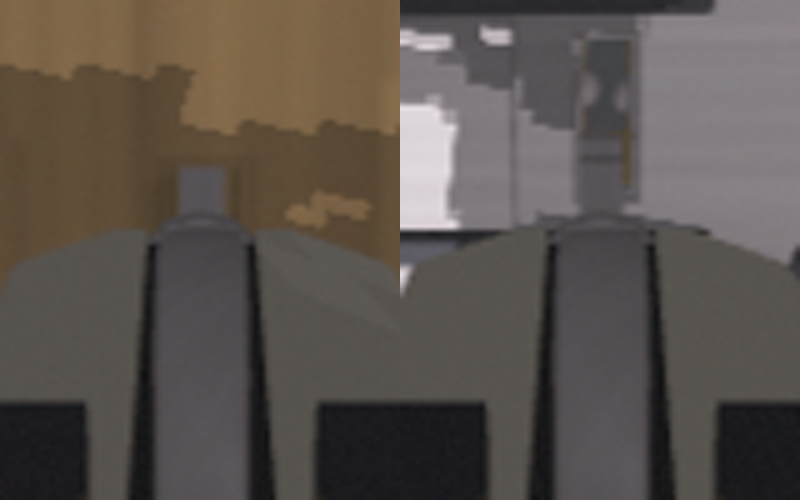

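Run:
```python
from h import *
r=robot.move_linear([494.6,71.0,141],O1,speed=80,f_stop=6);st(r)
robot.sleep(0.2)
w=cam("wrist","w9");np.save("w9.npy",w,allow_pickle=True);st()
print(proj(w,robot.current_tcp_pos()))
cv2.imwrite("pics/w9y.png",cv2.resize(w["img"][230:290,285:350],None,fx=10,fy=10,interpolation=2))
s=cam("scene")
cv2.imwrite("pics/s9z.png",cv2.resize(s["img"][225:275,260:320],None,fx=12,fy=12,interpolation=2))
```

```text
False t 17.05 p [494.4  70.6 140.7] yaw -172.5 F [0.1 0.7 0.3] T [ 0.04 -0.03 -0.02] w 0.088
 t 17.3 p [495.   70.9 141.5] yaw -172.4 F [ 0.2 -0.4  0.7] T [ 0.05  0.01 -0.05] w 0.083
[317.37594368 296.65069031]
```

View pics/w9y.png

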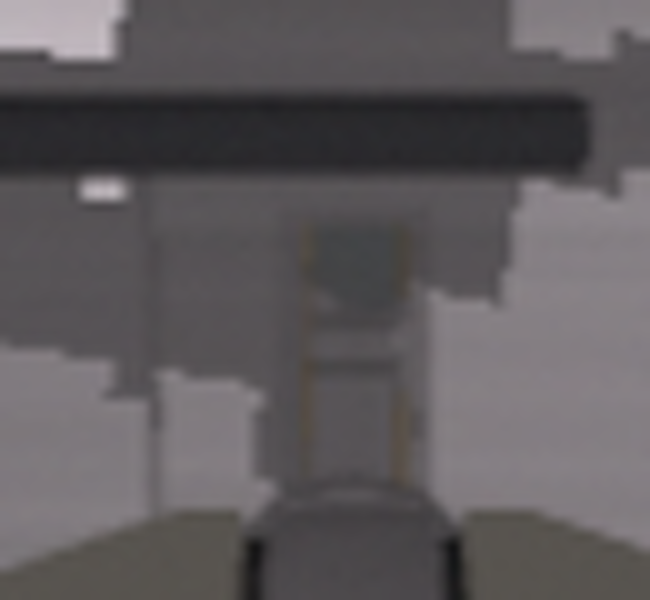

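View pics/s9z.png

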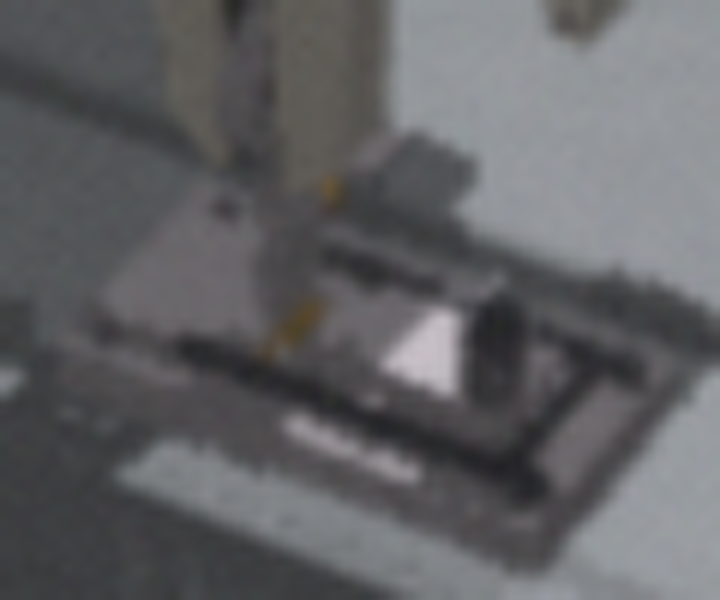

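Run:
```python
from h import *
np.set_printoptions(precision=1,suppress=True)
s=cam("scene")
H=np.array([495.4,70.9,98])
for d in (-12.2,-10.7,10.7): print(d,(proj(s,H+d*XD)-[260,225])*12)
print("near end",ray(s,(260+262/12,225+355/12),98))
# knob, rail refs
print("knob top pred",(proj(s,H-45.5*YD+[0,0,23.5])-[260,225])*12, "key tip near/far",[(proj(s,np.array([494.8,70.8,102])+d*XD)-[260,225])*12 for d in(-10,10)])
print("rail ends near +y:",[(proj(s,H+dx*XD+11*YD+[0,0,5])-[260,225])*12 for dx in(-17.5,17.5)])
t=cam("top");cv2.imwrite("pics/t9.png",cv2.resize(t["img"][225:275,290:345],None,fx=10,fy=10,interpolation=2))
```

```text
-12.2 [260.6 348.4]
-10.7 [264.9 343.7]
10.7 [325.5 276.2]
near end [482.1  67.9  98. ]
knob top pred [501.5 298.3] key tip near/far [array([264.3, 327.7]), array([321.1, 264.6])]
rail ends near +y: [array([194., 326.]), array([294.1, 216.5])]
```

View pics/t9.png

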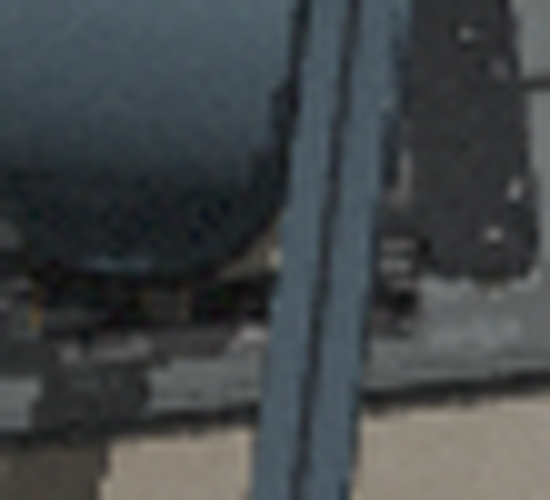

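Run:
```python
from h import *
s=cam("scene")
c=s["img"][232:258,268:300]
c=cv2.resize(c,None,fx=22,fy=22,interpolation=2).astype(float)
c=np.clip((c-40)*2.2,0,255).astype(np.uint8)
cv2.imwrite("pics/s9c.png",c)
f=lambda p:np.round((p-[268,232])*22)
for x0 in (494.8,498.8):
  T=np.array([x0,70.8,0])
  print(x0,[f(proj(s,T+dx*XD+dy*YD+[0,0,z])) for dx,dy,z in [(-10,-2.5,102),(10,-2.5,102),(-10,-2.5,120),(10,-2.5,120),(-3,0,122),(3,0,122)]])
w=np.load("w9.npy",allow_pickle=True).item()
c=cv2.resize(w["img"][240:285,300:340],None,fx=14,fy=14,interpolation=2).astype(float)
cv2.imwrite("pics/w9c.png",np.clip((c-40)*2.2,0,255).astype(np.uint8))
```

```text
494.8 [array([329., 455.]), array([433., 339.]), array([321., 324.]), array([427., 208.]), array([337., 260.]), array([368., 226.])]
498.8 [array([355., 434.]), array([458., 318.]), array([347., 303.]), array([452., 188.]), array([362., 239.]), array([394., 205.])]
```

View pics/s9c.png

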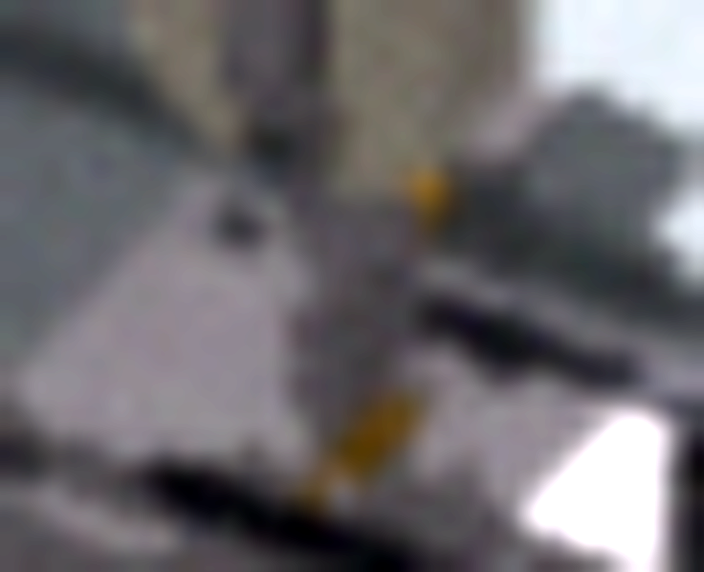

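View pics/w9c.png

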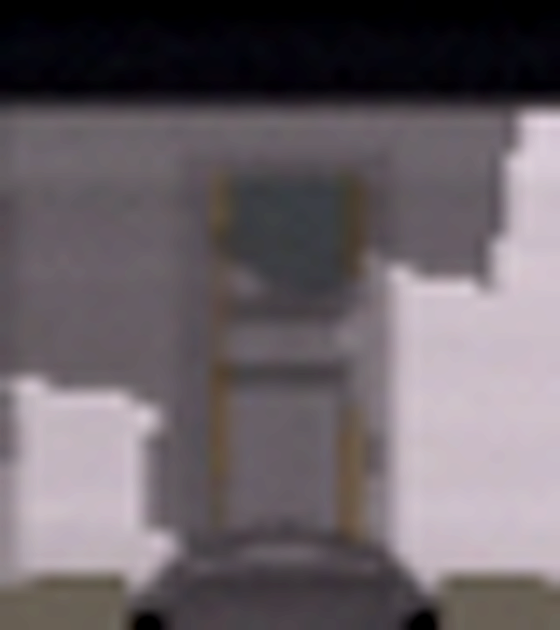

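Run:
```python
from h import *
np.set_printoptions(precision=0,suppress=True)
w=np.load("w9.npy",allow_pickle=True).item();s=cam("scene")
f=lambda p:(p-[300,240])*14
g=lambda p:(p-[268,232])*22
T=np.array([494.8,70.9,0]);H=np.array([495.4,70.9,0])
for nm,P,dx,dy,z in [("tip near",T,-10,0,102.2),("bit top near",T,-10,0,120.2),("collar near bot",T,-7,0,122),("collar near top",T,-7,0,126),("slot near",H,-10.7,0,98),("cham near",H,-12.2,0,98),("tip -x+y",T,-10,2.5,102.2),("tip +x-y",T,10,-2.5,102.2),("tip -x-y",T,-10,-2.5,102.2),("far slot -y",H,10.7,-3.2,98),("near slot -y",H,-10.7,-3.2,98)]:
    print(nm,"wrist",f(proj(w,P+dx*XD+dy*YD+[0,0,z])),"scene",g(proj(s,P+dx*XD+dy*YD+[0,0,z])))
```

```text
tip near wrist [249. 194.] scene [308. 445.]
bit top near wrist [246. 331.] scene [300. 314.]
collar near bot wrist [246. 418.] scene [315. 283.]
collar near top wrist [245. 454.] scene [313. 254.]
slot near wrist [247. 163.] scene [310. 476.]
cham near wrist [247. 130.] scene [302. 485.]
tip -x+y wrist [307. 194.] scene [287. 437.]
tip +x-y wrist [193. 631.] scene [433. 337.]
tip -x-y wrist [190. 194.] scene [328. 453.]
far slot -y wrist [177. 622.] scene [447. 363.]
near slot -y wrist [174. 163.] scene [336. 487.]
```

Run:
```python
from h import *
r=robot.move_linear([494.7,71.0,128],O1,speed=25,f_stop=7);st(r)
cam("wrist","w10")
```

```text
False t 18.22 p [494.7  71.  127.9] yaw -172.4 F [ 0.1 -1.  -0.8] T [ 0.    0.04 -0.  ] w 0.088
```

Run:
```python
from h import *
for z in (125,123,121,119,117,115,114,113,112):
    r=robot.move_linear([494.7,71.0,z],O1,speed=25,f_stop=22);st(r)
    if r: break
cam("wrist","w11")
```

```text
False t 18.53 p [494.7  70.8 124.9] yaw -172.4 F [-0.6 -2.  -0.6] T [-0.26 -0.02  0.01] w 0.083
False t 18.78 p [494.9  70.6 122.9] yaw -172.4 F [ 1.1 -3.  -0.9] T [-0.59 -0.09 -0.01] w 0.085
False t 19.03 p [494.5  70.8 120.6] yaw -172.4 F [ 0.4 -3.1 -2.5] T [-0.62 -0.11  0.01] w 0.085
False t 19.28 p [495.   71.  119.4] yaw -172.4 F [-0.2 -1.6  4. ] T [-0.48  0.13  0.07] w 0.082
False t 19.53 p [494.9  71.1 117.1] yaw -172.4 F [ 1.1 -1.4  0.4] T [-0.25 -0.09 -0.02] w 0.086
False t 19.78 p [494.9  71.2 115.1] yaw -172.4 F [ 0.1 -0.8  3.2] T [-0.13 -0.02 -0.03] w 0.08
False t 20.03 p [494.7  71.3 113.7] yaw -172.4 F [ 0.3 -1.4 -1.4] T [ 0.   -0.2   0.01] w 0.089
False t 20.28 p [494.8  71.2 113. ] yaw -172.4 F [0.2 1.  1.2] T [ 0.18 -0.1  -0.01] w 0.084
False t 20.53 p [494.9  71.2 113. ] yaw -172.4 F [-1.7  0.7 10.3] T [ 0.19  0.43 -0.01] w 0.081
```

View pics/w11.png

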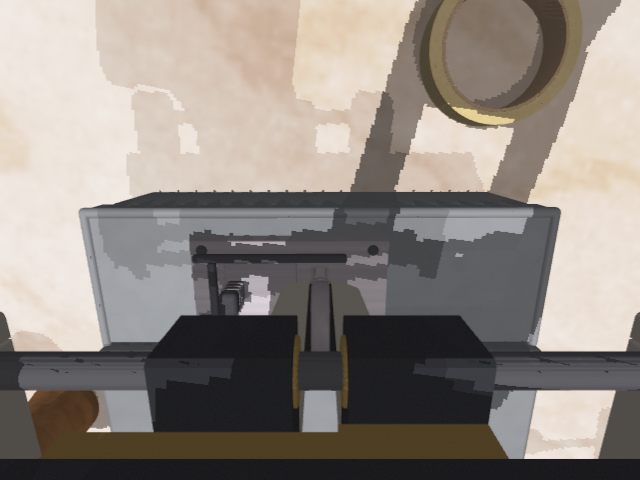

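Run:
```python
from h import *
P=[494.8,71.1,112.4]
for a in (4,10,20):
    r=robot.move_linear(P,[np.pi,0,np.radians(187.6-a)],speed=10,f_stop=25);st(r)
    if r: break
cam("wrist","w12")
```

```text
False t 20.83 p [494.9  71.3 113. ] yaw -176.4 F [-1.9 -1.3  8. ] T [ 0.16  0.26 -0.02] w 0.083
False t 21.09 p [494.9  71.3 113. ] yaw 177.6 F [-1.3  0.6  7.4] T [0.2  0.25 0.05] w 0.084
False t 21.42 p [495.   71.3 113. ] yaw 167.6 F [-1.5  0.6  7.9] T [0.19 0.21 0.04] w 0.084
```

View pics/w12.png

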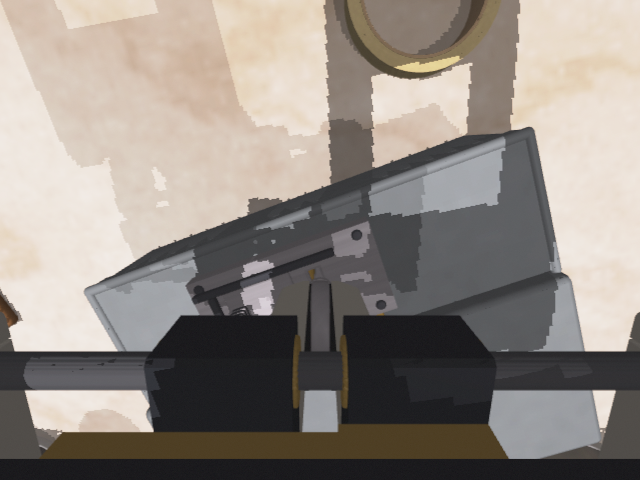

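Run:
```python
from h import *
P=[494.8,71.1,112.4]
for a in (32,44,56,66,74,80,84,86,88,90):
    r=robot.move_linear(P,[np.pi,0,np.radians(187.6-a)],speed=10,f_stop=25);st(f"{a} {r}")
    if r: break
cam("wrist","w13")
s=cam("scene")
cv2.imwrite("pics/s13z.png",cv2.resize(s["img"][195:310,220:370],None,fx=5,fy=5,interpolation=2))
```

```text
32 False t 21.82 p [495.   71.4 113. ] yaw 155.6 F [-1.4  0.   6.7] T [0.18 0.2  0.03] w 0.084
44 False t 22.18 p [495.1  71.5 113. ] yaw 143.6 F [-0.9  1.7  7.4] T [0.24 0.16 0.1 ] w 0.083
56 False t 22.54 p [495.1  71.5 113. ] yaw 131.6 F [-0.6  1.3  7.2] T [0.23 0.11 0.03] w 0.084
66 False t 22.87 p [495.2  71.5 113. ] yaw 121.6 F [0.4 2.1 6.8] T [0.25 0.04 0.05] w 0.084
74 False t 23.16 p [495.3  71.6 113. ] yaw 113.6 F [0.6 1.4 6.5] T [0.26 0.05 0.06] w 0.083
80 False t 23.42 p [495.3  71.6 113. ] yaw 107.6 F [0.1 1.7 5.9] T [ 0.18 -0.01  0.08] w 0.084
84 False t 23.67 p [495.4  71.6 113. ] yaw 103.6 F [-0.3  1.7  6.1] T [ 0.23 -0.04  0.13] w 0.081
86 False t 23.92 p [495.4  71.6 113. ] yaw 101.6 F [-0.5  1.1  6.7] T [ 0.24 -0.    0.11] w 0.083
88 False t 24.17 p [495.4  71.6 113. ] yaw 99.6 F [0.6 2.5 6.4] T [ 0.25 -0.06  0.15] w 0.083
90 False t 24.42 p [495.4  71.6 113. ] yaw 97.6 F [0.1 1.5 6.6] T [0.29 0.01 0.08] w 0.085
```

View pics/w13.png

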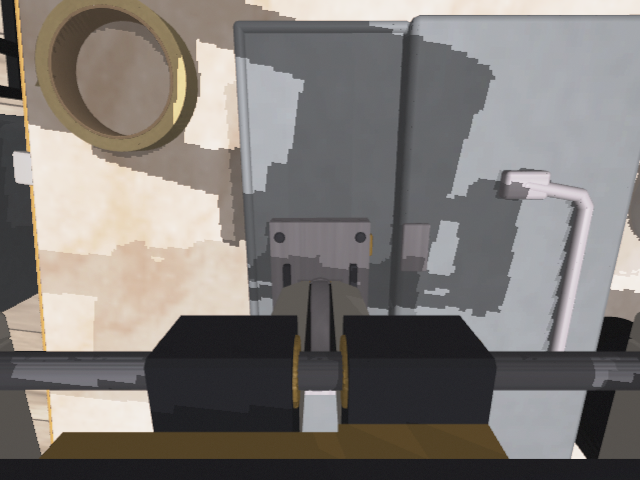

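View pics/s13z.png

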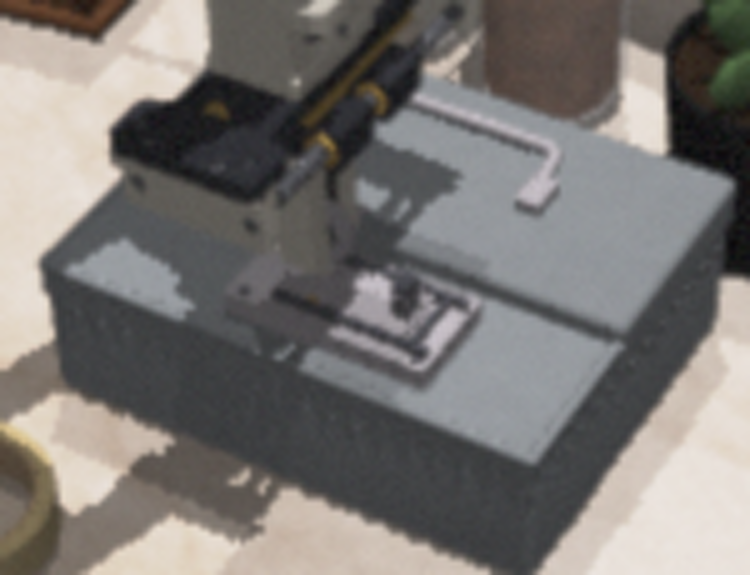

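Run:
```python
from h import *
P=[494.8,71.1,112.4]
def tq():
    v=[]
    for i in range(10): robot.sleep(0.03); v.append(robot.current_ft_torque()[2])
    return round(np.mean(v),3)
print(tq())
for a in (92,94,96):
    robot.move_linear(P,[np.pi,0,np.radians(187.6-a)],speed=10,f_stop=25);st(a);print(tq())
w=cam("wrist","w14")
c=[]
for n in ("w11","w13","w14"):
    c.append(cv2.resize(cv2.imread(f"pics/{n}.png")[255:345,290:350],None,fx=4,fy=5,interpolation=2))
cv2.imwrite("pics/c14.png",np.hstack(c))
```

```text
0.104
92 t 25.1 p [495.4  71.5 113. ] yaw 95.6 F [0.2 2.  5.9] T [ 0.23 -0.02  0.2 ] w 0.083
0.181
94 t 25.68 p [495.4  71.6 113. ] yaw 93.6 F [0.3 1.4 5.9] T [ 0.27 -0.    0.36] w 0.086
0.37
96 t 26.27 p [495.4  71.6 113. ] yaw 91.7 F [0.1 2.1 6.9] T [ 0.2  -0.05  0.45] w 0.088
0.493
```

View pics/c14.png

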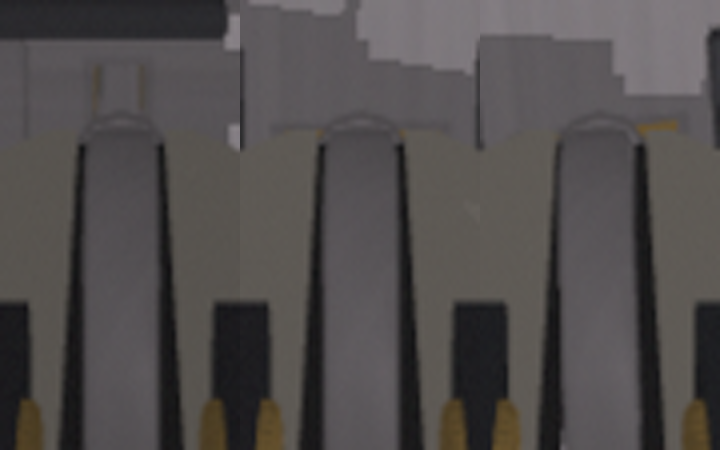

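Run:
```python
from h import *
P=[494.8,71.1,112.4]
def tq():
    v=[]
    for i in range(10): robot.sleep(0.05); v.append(robot.current_ft_torque()[2])
    return round(np.mean(v),3)
robot.move_linear(P,[np.pi,0,np.radians(187.6-94.5)],speed=10);print(tq())
print(tq());robot.sleep(1);print(tq());st()
s=cam("scene","s15");cam("wrist","w15")
```

```text
0.386
0.372
0.369
 t 29.4 p [495.4  71.5 113. ] yaw 93.1 F [0.5 2.1 6.1] T [ 0.13 -0.06  0.3 ] w 0.084
```

View pics/s15.png

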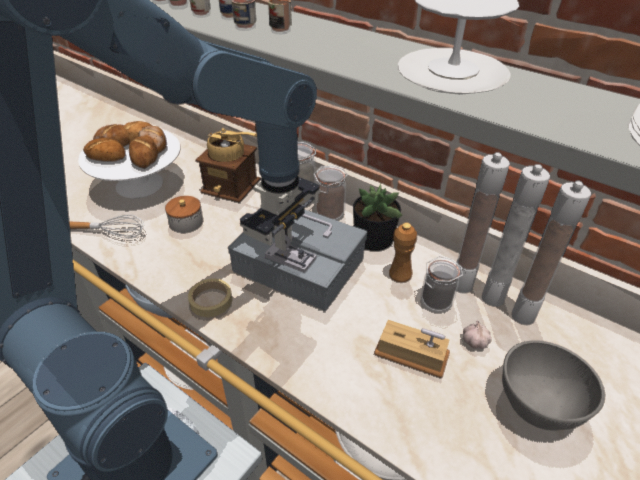

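View pics/w15.png

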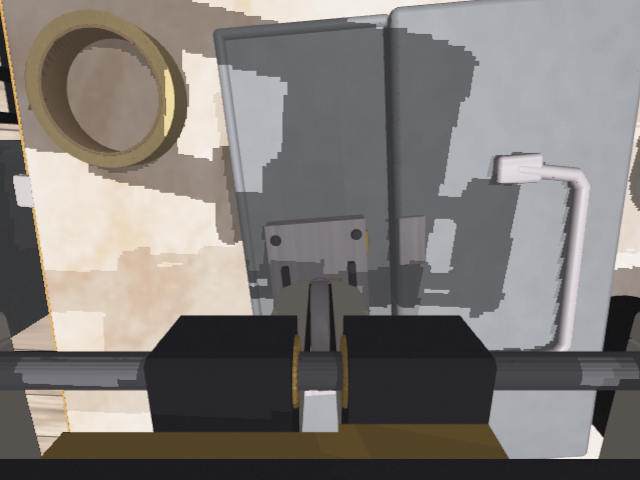

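The T-key, mill, jar and garlic look undisturbed, with the T-key in its block near (432,335). The bolt is drawn back clear of the lid, near (367,240) in the wrist view. The torque against the stop is steady.

Run:
```python
from h import *
robot.hand_in();st()
```

```text
the job is handed in; nothing more can be done
the job is handed in; nothing more can be done
```

The takings box is unlocked, and I handed in with the key still gripped and held turned against its stop. The clock stood at about 29.5 s of the 67 s.

- **Shutter:** I pulled it out by its knob to a firm stop (force rose to about 16 N). A picture after I let go showed it staying open and the slot clear.
- **Key:** I took the round-headed key from the block and pushed it in until the collar met the plate. The tool stopped at 113 mm, the height I had calculated for the key fully home. The pins gave little resistance, so no wiggle was needed.
- **Turn:** I turned clockwise. The torque followed the spring to about 0.1 N m, then rose sharply once the hand was past about 90°, so the plug is at its stop. I backed off slightly and held it there, with the torque steady at about 0.37 N m.
- **Last pictures:** the brass bolt is drawn clear of the lid, the T-handled key is in its block, and the other things look unmoved.

Two checks disagreed:
- **Camera offset:** the wrist camera read about 1.5 mm off sideways compared with touch, which I corrected for.
- **Hand angle:** the hand is at 94.5°, while the plug's stop is at 86°. The difference is give in the grip, and I could not read the plug's own angle.

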